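# Set out the specimen pots in the dissecting tray

### The job

Get the dissecting tray ready for the next class: stand the three small specimen pots in a neat row in the tray, one in the middle of each printed white ring, lids up. Keep the pots upright all the while. The tall bottle and the open beaker are not part of the set.

Things in the scene. Friction and masses are not known exactly. Their poses are not given: they have to be found in the camera images.
- tray: open aluminium tray, fixed, 240 mm (its x) by 340 mm (its y), 45 mm high, walls 4 mm, rim 8 mm wide outside them. A firm blue pad covers the floor, its top 10 mm above the bench. Three white rings (72 mm inner diameter) are printed on it in a row, centres at tray x = 0, y = -90, 0, +90 mm. Origin: centre of the underside, on the bench; x across, y along the long side, z up.
- pot1_mid (a point): squat white specimen pot, flat grey lid: upright cylinder, 45 mm diameter, 60 mm tall, 0.12 kg, rigid. Starts on the bench, lid up. This point is its centre, 30 mm above its underside; z up its axis. The three pots are identical, interchangeable. Among them stand a slimmer, taller white bottle (42 x 115 mm) and an open steel beaker (52 x 75 mm), not pots; all at least 100 mm apart between centres.
- pot2_mid (a point): squat white specimen pot, flat grey lid: upright cylinder, 45 mm diameter, 60 mm tall, 0.12 kg, rigid. Starts on the bench, lid up. This point is its centre, 30 mm above its underside; z up its axis. The three pots are identical, interchangeable. Among them stand a slimmer, taller white bottle (42 x 115 mm) and an open steel beaker (52 x 75 mm), not pots; all at least 100 mm apart between centres.
- pot3_mid (a point): squat white specimen pot, flat grey lid: upright cylinder, 45 mm diameter, 60 mm tall, 0.12 kg, rigid. Starts on the bench, lid up. This point is its centre, 30 mm above its underside; z up its axis. The three pots are identical, interchangeable. Among them stand a slimmer, taller white bottle (42 x 115 mm) and an open steel beaker (52 x 75 mm), not pots; all at least 100 mm apart between centres.
Mind the look-alikes: they are no part of the job. Leave any yellow look-alike of the part that bears pot2_mid alone.

How it is judged:
By the outcome, as a careful person would: the job done as asked, in the order asked, and still so for the second after the job is handed in, with the robot touching nothing.
It also fails if it takes over 70 s, if anything falls off the work surface, if the arm or the gripper's body presses on something with over 40 N, if the wrist force passes 120 N, or if a joint passes its speed limit or range.

### The arm

A 7-joint arm with a two-finger parallel gripper is mounted at the origin on the work surface. World frame = base frame: x ahead of the robot, y to its left, z up, the work surface at z = 0. Lengths are in m, angles in degrees, forces in N, time in s.
With the tool pointing down it reaches from about 0.425 to 0.875 m from the base axis. Payload 4.7 kg.
Tool frame: the origin (TCP) lies midway between the tips of the shut fingers; the grasp point (between the pads) lies 19 mm behind it; z points along the fingers, y is the direction in which the jaws open and shut (so a half turn about z gives the same grasp; the last joint's range is limited). The gripper opens to 87 mm and grips with 3 to 60 N. Pads are 19 mm wide; open, the fingers measure 117 mm over their backs; the gripper's body (75 mm by 190 mm) begins 51 mm behind the grasp point.
Start: joints at [-68.807, 18.392, -4.016, 83.108, 1.295, 78.541, -3.26], TCP at [0.226, 0.609, 0.223] pointing down, gripper open.
Joint ranges: [-163.93, 163.93], [-17.29, 119.83], [-79.2, 71.16], [3.27, 140.29], [-89.18, 269.18], [5.43, 117.66], [-154.24, 154.24]. Speed limits (degrees/s): [147.25, 147.25, 180, 180, 180, 180, 180].

### API

Orientations are given as [roll, pitch, yaw] about the fixed x, y, z axes, in that order (R = Rz(yaw) Ry(pitch) Rx(roll)).
In Python, from cell import env gives the robot as it stands. The module is installed in compiled form; this text tells all that it offers.
- The arm moves only by the tool servo_tool, never from a script. Its argument "plan" is a list of rows, each a list of 3 entries, a list of its own where there are three numbers: the opening, from 0 (shut) to 1 (fully open), then the shift along the tool's x, y, z in cm, then the turn, a rotation vector about the tool's x, y, z in degrees. A call has 1 to 20 rows; each row shifts and turns the pose as measured when the row begins, along the tool's axes as they then stand; what a row does not reach is not made up. A row lasts 1/12 s, in which the tool goes at most 41.7 mm and 7.16 degrees, less where a joint would pass 70% of its speed; a pose out of reach is approached as far as the arm can. A call is refused whole if a number of a shift passes 4.17 or a number of a turn 7.16, either way. A call with a gripper value outside its range is refused whole. The fingers move at their own pace and stop on an object; "force" is the grip in N (left out, the last holds). Time passes only in rows, so rows that do not move let the fingers close. It gives the time, the measured TCP pose, the force and the opening at its end, in the units of the state.
- env.get_obs(): the state, without advancing time (a new reading comes with each control period).
- env.read_camera(name): name is "side" or "top" or "wrist"; returns a dict with "image" (420x560x3 uint8, blue, green, red), "fx", "fy", "cx", "cy" (pixels), "rvec" (rotation vector, rad) and "tvec" (3), from world to camera coordinates, as OpenCV has them; the wrist camera has in their place "T_tool_cam" (4x4, takes a point from camera to tool coordinates, whose origin is the TCP and whose axes are the flange's). Camera axes: x right, y down, z forward; pixel columns grow to the right and rows downward; lengths in m; the calibration is good to about 2 mm. The wrist camera is an equidistant fisheye: a pixel r from the principal point sees the ray r / f radians off the axis. A picture is of the moment at which its call begins: read the wrist's pose just before it. There is no depth.
- env.sign_off(): hands the job in, once; it reports no verdict.
The state is a dict: "time_s": time; "qpos": joint angles; "joint_velocities": joint speeds; "effort": joint torques, N m; "tool_pos": TCP position; "tool_rot": TCP orientation; "force": force on the tool from outside, world axes, zero at the start; "wrist_torque": the same for the moment, N m; "grip_width": finger opening in m.
Only numpy, scipy, OpenCV 4.12 (cv2) and the standard library are available. Lean on these libraries where they do the work, as an engineer would, in place of code of your own. Each camera call takes 0.05 s, during which the arm holds its last target. There are 200 camera calls.

## Working session

There is one attempt and no reset: what is moved stays moved. The work goes in short steps, Python scripts to look and compute and a tool call to move; the robot and the scene stay as the last step left them, time stands still between calls to the robot, and variables do not carry over. Pictures are saved under pics/ and viewed, about 8 in all and at most 12, crops included, and the job is handed in when it is done.

Besides the shell and the picture viewer there is one more tool, called after ">>>" as name(argument=value, ...), one argument or row to a line, values as JSON. servo_tool: Moves the arm, as the interface text tells. Its arguments: {"type":"object","properties":{"plan":{"type":"array"},"force":{"type":"number"}},"required":["plan"]}

```bash
mkdir -p pics; cat > h.py <<'E'
import numpy as np, cv2
from cell import env
def proj_plane(c, uv, z):
    R=cv2.Rodrigues(np.array(c["rvec"],float))[0]; t=np.array(c["tvec"],float).ravel()
    o=-R.T@t; d=R.T@np.array([(uv[0]-c["cx"])/c["fx"],(uv[1]-c["cy"])/c["fy"],1])
    return o+d*(z-o[2])/d[2]
E
python3 - <<'E'
from h import *
print(env.get_obs())
for n in("top","side"):
    c=env.read_camera(n); cv2.imwrite(f"pics/{n}0.png",c["image"]); 
    R=cv2.Rodrigues(np.array(c["rvec"],float))[0]; print(n,c["fx"],c["cx"],c["cy"],-R.T@np.array(c["tvec"]).ravel(),R.round(2).tolist())
E
```

```text
{'time_s': 0.0, 'qpos': array([-68.80644344,  18.43804945,  -4.01570193,  83.17399729,
         1.29458504,  78.5412931 ,  -3.26250305]), 'joint_velocities': array([0.07964144, 0.01703454, 0.05636911, 0.08945802, 0.02230689,
       0.00403351, 0.07232176]), 'effort': array([ 1.11337145e-04, -4.91291070e+01, -4.03765664e-01, -3.12535071e+01,
       -6.38781628e-02,  4.37754253e-02,  1.75299974e-04]), 'tool_pos': array([0.22627174, 0.60875797, 0.22148092]), 'tool_rot': array([-1.79891881e+02,  5.30394133e-03,  1.59613754e+02]), 'force': array([ 0.22804349, -0.6348453 ,  0.51565225]), 'wrist_torque': array([0.02182328, 0.02654805, 0.01006624]), 'grip_width': 0.08723488528796167}
top 432.6682345060513 275.629055226582 205.69672023662068 [0.44707072 0.11681119 0.89815611] [[0.01, -1.0, 0.04], [-0.99, -0.01, -0.12], [0.12, -0.04, -0.99]]
side 464.21861248897966 281.1135805615441 211.77277811322816 [ 0.48454758 -0.67253542  0.55571821] [[1.0, -0.09, -0.02], [-0.07, -0.53, -0.85], [0.07, 0.84, -0.53]]
```

View pics/top0.png

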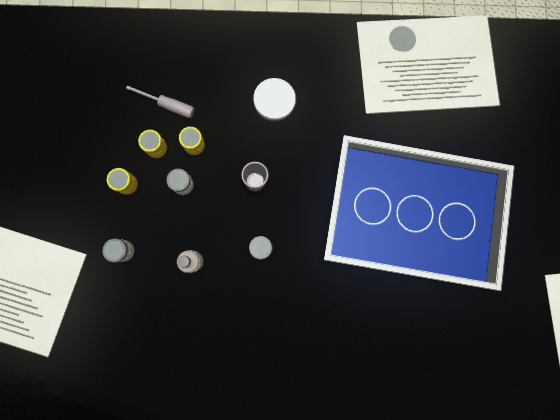

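View pics/side0.png

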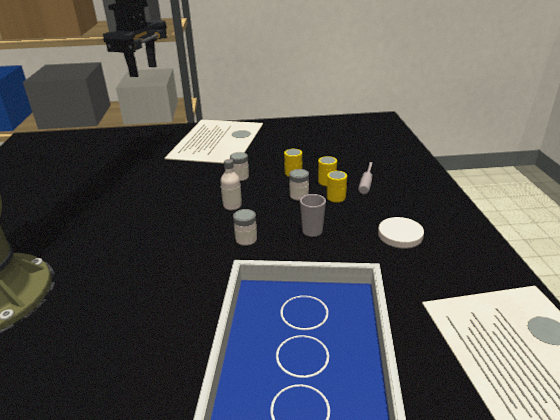

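Top view candidates:
- Pots (white with a grey lid): (180,180), (116,250) and (260,247).
- Not pots: the bottle at (189,261), the beaker at (255,176), the yellow look-alikes at (152,143), (191,140) and (121,181), and the dish at (275,99).

I choose the three non-yellow grey-lidded ones. Next I measure them and check a close crop.

```bash
python3 - <<'E'
from h import *
c=env.read_camera("top"); im=c["image"]; hsv=cv2.cvtColor(im,cv2.COLOR_BGR2HSV)
vis=cv2.resize(im[120:280,80:300],None,fx=3.6,fy=3.6,interpolation=cv2.INTER_CUBIC)
# lids: grey, slightly green; report components
for (u,v) in [(180,178),(115,250),(260,247)]:
    ref=np.median(im[v-3:v+4,u-3:u+4].reshape(-1,3),axis=0)
    m=(np.abs(im.astype(int)-ref).max(2)<22).astype(np.uint8); k=np.zeros_like(m); k[v-16:v+17,u-16:u+17]=m[v-16:v+17,u-16:u+17]
    n,l,s,ce=cv2.connectedComponentsWithStats(k); i=l[v,u]
    cnt=cv2.findContours((l==i).astype(np.uint8),0,1)[0]; e=cv2.minEnclosingCircle(max(cnt,key=len))
    print("pot",ref,s[i],e,proj_plane(c,e[0],.06).round(4))
    p=(np.array(e[0])+.5-[80,120])*3.6; cv2.circle(vis,(int(p[0]),int(p[1])),int(e[1]*3.6),(0,0,255),1)
for n,(u,v),z in [("bottle",(184,261),.115),("beaker",(255,172),.075),("y",(150,140),.06),("y",(190,136),.06),("y",(119,179),.06)]: print(n,proj_plane(c,(u,v),z).round(3))
m=((hsv[...,1]<90)&(hsv[...,2]>130)).astype(np.uint8); m[:,:348]=0;m[:,495:]=0;m[:170]=0;m[:,:][250:]=0
n,l,s,ce=cv2.connectedComponentsWithStats(m)
for i in range(1,n):
    if s[i][4]>60:
        r=cv2.fitEllipse(np.argwhere(l==i)[:,::-1].astype(np.float32)); print("ring",s[i],ce[i],proj_plane(c,ce[i],.01).round(4))
for uv in[(345,137),(513,166),(500,289),(325,260)]: print("rim",proj_plane(c,uv,.045).round(3))
cv2.imwrite("pics/crop1.png",vis)
E
```

```text
pot [162. 168. 158.] [168 170  21  20 332] ((177.73077392578125, 179.73077392578125), 10.626211166381836) [0.599  0.2782 0.06  ]
pot [156. 162. 153.] [104 240  21  21 339] ((114.0, 250.0), 10.816754341125488) [0.4618 0.3939 0.06  ]
pot [170. 176. 167.] [250 237  21  21 367] ((260.0, 247.0), 10.816754341125488) [0.4696 0.1164 0.06  ]
bottle [0.442 0.252 0.115]
beaker [0.614 0.128 0.075]
y [0.678 0.335 0.06 ]
y [0.687 0.257 0.06 ]
y [0.599 0.391 0.06 ]
ring [354 187  37  38 220] [371.67727273 205.31363636] [ 0.5594 -0.1156  0.01  ]
ring [396 195  38  38 214] [413.58878505 212.99065421] [ 0.5442 -0.2036  0.01  ]
ring [439 202  37  38 214] [456.28504673 220.45327103] [ 0.5295 -0.2936  0.01  ]
rim [ 0.695 -0.054  0.045]
rim [ 0.64  -0.401  0.045]
rim [ 0.391 -0.359  0.045]
rim [ 0.446 -0.012  0.045]
```

View pics/crop1.png

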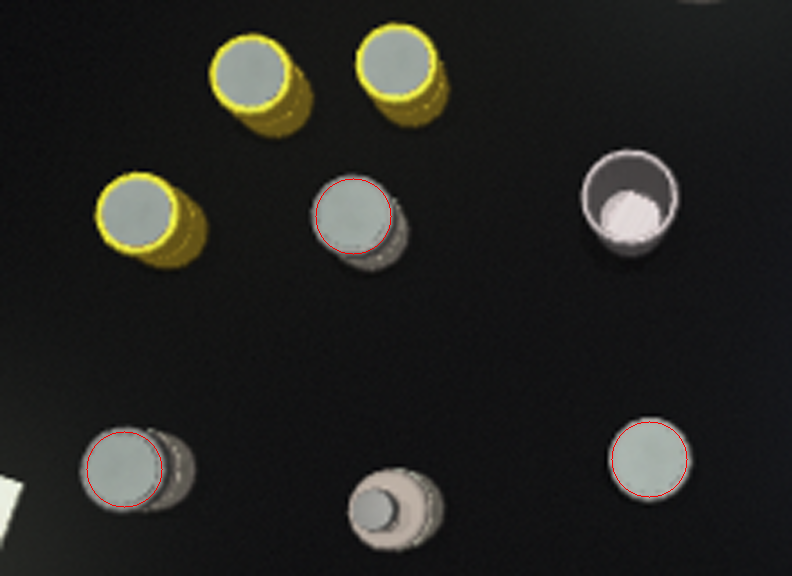

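The crop shows three clear pots at (180,179), (116,250) and (260,247), plus the bottle at (189,261) and the beaker, so the choice stands. I keep one tool yaw (80.5°, jaws across the row) throughout, and first go above P2 at (0.463, 0.394).

```bash
cat > go.py <<'E'
import sys
from h import *
from scipy.spatial.transform import Rotation as Ro
x,y,z=map(float,sys.argv[1:4]); o=env.get_obs()
R=Ro.from_euler("xyz",o["tool_rot"],degrees=True); G=Ro.from_euler("xyz",[180,0,80.5],degrees=True)
d=np.array([x,y,z])-o["tool_pos"]
print("t",round(o["time_s"],2),"pos",o["tool_pos"].round(4),"rot",o["tool_rot"].round(1),"shift cm",(R.inv().apply(d)*100).round(2),"aligned",(G.inv().apply(d)*100).round(2),"turn",(R.inv()*G).as_rotvec(degrees=True).round(1),"w",o["grip_width"].round(4),"F",o["force"].round(1))
E
python3 go.py .463 .394 .16
```

```text
Traceback (most recent call last):
  File "go.py", line 7, in <module>
    print("t",round(o["time_s"],2),"pos",o["tool_pos"].round(4),"rot",o["tool_rot"].round(1),"shift cm",(R.inv().apply(d)*100).round(2),"aligned",(G.inv().apply(d)*100).round(2),"turn",(R.inv()*G).as_rotvec(degrees=True).round(1),"w",o["grip_width"].round(4),"F",o["force"].round(1))
                                                                                                                                                                                                                                          ^^^^^^^^^^^^^^^^^^^^^
AttributeError: 'float' object has no attribute 'round'
```

>>> servo_tool(
  plan=[
    [1,[0,0,0],[0,0,7]],
    [1,[0,0,0],[0,0,7]],
    [1,[0,0,0],[0,0,7]],
    [1,[0,0,0],[0,0,7]],
    [1,[0,0,0],[0,0,7]],
    [1,[0,0,0],[0,0,7]],
    [1,[0,0,0],[0,0,7]],
    [1,[0,0,0],[0,0,7]],
    [1,[0,0,0],[0,0,7]],
    [1,[0,0,0],[0,0,7]],
    [1,[0,0,0],[0,0,7]],
  ],
  force=20,
)

```text
time_s: 1.07
tool_pos: [0.2253, 0.6061, 0.216]
tool_rot: [-179.9, 0.6, 80.8]
force: [0.4, 0.1, 0.1]
grip_width: 0.0869
```

```bash
python3 go.py .463 .394 .16
```

```text
Traceback (most recent call last):
  File "go.py", line 7, in <module>
    print("t",round(o["time_s"],2),"pos",o["tool_pos"].round(4),"rot",o["tool_rot"].round(1),"shift cm",(R.inv().apply(d)*100).round(2),"aligned",(G.inv().apply(d)*100).round(2),"turn",(R.inv()*G).as_rotvec(degrees=True).round(1),"w",o["grip_width"].round(4),"F",o["force"].round(1))
                                                                                                                                                                                                                                          ^^^^^^^^^^^^^^^^^^^^^
AttributeError: 'float' object has no attribute 'round'
```

```bash
sed -i 's/o\["grip_width"\].round(4)/round(o["grip_width"],4)/' go.py; python3 go.py .463 .394 .16
```

```text
t 1.07 pos [0.2253 0.6061 0.216 ] rot [-179.9    0.6   80.8] shift cm [-17.06  26.88   5.73] aligned [-16.99  26.95   5.6 ] turn [-0.1  0.6  0.3] w 0.0869 F [0.4 0.1 0.1]
```

>>> servo_tool(
  plan=[
    [1,[-1.7,2.7,0.4],[-0.1,0.6,0.3]],
    [1,[-1.7,2.7,0.5],[0,0,0]],
    [1,[-1.7,2.7,0.5],[0,0,0]],
    [1,[-1.7,2.7,0.5],[0,0,0]],
    [1,[-1.7,2.7,0.5],[0,0,0]],
    [1,[-1.7,2.7,0.5],[0,0,0]],
    [1,[-1.7,2.7,0.5],[0,0,0]],
    [1,[-1.7,2.7,0.5],[0,0,0]],
    [1,[-1.7,2.7,0.5],[0,0,0]],
    [1,[-1.7,2.7,0.5],[0,0,0]],
    [1,[0,0,0],[0,0,0]],
  ],
)

```text
time_s: 1.98
tool_pos: [0.467, 0.3849, 0.1594]
tool_rot: [-179.7, 0.3, 80.7]
force: [1.1, -1.2, -0.2]
grip_width: 0.0873
```

```bash
python3 go.py .463 .394 .022; python3 - <<'E'
from h import *
c=env.read_camera("wrist"); print({k:v for k,v in c.items() if k!="image"}); cv2.imwrite("pics/w1.png",c["image"])
E
```

```text
t 1.98 pos [0.467  0.3849 0.1594] rot [-179.7    0.3   80.7] shift cm [ 0.9  -0.48 13.74] aligned [ 0.83 -0.54 13.74] turn [-0.3  0.3  0.2] w 0.0873 F [ 1.1 -1.2 -0.2]
{'fx': 325.19226210127806, 'fy': 325.19226210127806, 'cx': 281.47131553907616, 'cy': 209.89848968504933, 'T_tool_cam': array([[ 1.03186741e-04, -9.55850096e-01, -2.93854699e-01,
         8.11841935e-02],
       [ 9.99999680e-01,  3.31726244e-04, -7.27889855e-04,
         6.42931226e-05],
       [ 7.93232903e-04, -2.93854530e-01,  9.55849824e-01,
        -1.62359216e-01],
       [ 0.00000000e+00,  0.00000000e+00,  0.00000000e+00,
         1.00000000e+00]])}
```

View pics/w1.png

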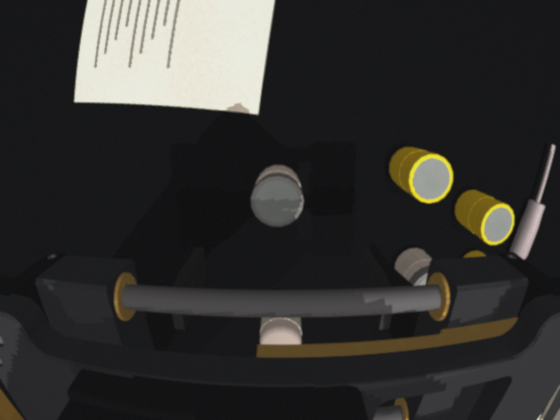

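The wrist view shows P2's lid at about (277,201), with the bottle below it at (281,330). Next I cast that ray to check the position.

```bash
cat >> h.py <<'E'
from scipy.spatial.transform import Rotation as Ro
def wrist_plane(c,o,uv,z):
    v=np.array([uv[0]-c["cx"],uv[1]-c["cy"]]); r=np.hypot(*v)+1e-9; th=r/c["fx"]
    d=np.array([*(v/r*np.sin(th)),np.cos(th)]); R=Ro.from_euler("xyz",o["tool_rot"],degrees=True); T=c["T_tool_cam"]
    p=R.apply(T[:3,3])+o["tool_pos"]; d=R.apply(T[:3,:3]@d); return p+d*(z-p[2])/d[2]
E
python3 - <<'E'
from h import *
o=env.get_obs(); c=env.read_camera("wrist"); print(wrist_plane(c,o,(277,201),.06), wrist_plane(c,o,(252,201),.06),wrist_plane(c,o,(302,201),.06))
E
```

```text
[0.46137668 0.39634445 0.06      ] [0.4406575  0.39966903 0.06      ] [0.48203236 0.39306093 0.06      ]
```

They agree within about 2 mm: target (0.462, 0.395). I descend and close.

>>> servo_tool(
  plan=[
    [1,[1.0,-0.65,0.5],[-0.3,0.3,0.2]],
    [1,[0,0,2],[0,0,0]],
    [1,[0,0,2.5],[0,0,0]],
    [1,[0,0,2.5],[0,0,0]],
    [1,[0,0,2],[0,0,0]],
    [1,[0,0,0],[0,0,0]],
  ],
)

```text
time_s: 2.58
tool_pos: [0.4473, 0.4177, 0.0627]
tool_rot: [-179.7, -0.9, 81.7]
force: [-1.7, -0.9, -0.3]
grip_width: 0.0869
```

```bash
python3 go.py .462 .395 .022
```

```text
t 2.58 pos [0.4473 0.4177 0.0627] rot [-179.7   -0.9   81.7] shift cm [-2.1   1.8   4.03] aligned [-2.    1.83  4.07] turn [-0.3 -0.9  1.2] w 0.0869 F [-1.7 -0.9 -0.3]
```

>>> servo_tool(
  plan=[
    [1,[-1,0.9,0],[-0.3,-0.9,1.2]],
    [1,[-0.7,0.6,0],[0,0,0]],
    [1,[0,0,0],[0,0,0]],
    [1,[0,0,0],[0,0,0]],
  ],
)

```text
time_s: 2.92
tool_pos: [0.457, 0.4026, 0.0643]
tool_rot: [180.0, -0.0, 80.8]
force: [-0.3, 0.2, 0.1]
grip_width: 0.0873
```

```bash
python3 go.py .462 .395 .022
```

```text
t 2.92 pos [0.457  0.4026 0.0643] rot [180.   -0.   80.8] shift cm [-0.68  0.62  4.23] aligned [-0.67  0.62  4.23] turn [ 0.  -0.   0.3] w 0.0873 F [-0.3  0.2  0.1]
```

>>> servo_tool(
  plan=[
    [1,[-0.7,0.6,0],[0,0,0.3]],
    [1,[0,0,0],[0,0,0]],
    [1,[0,0,1],[0,0,0]],
    [1,[0,0,1],[0,0,0]],
    [1,[0,0,1],[0,0,0]],
    [1,[0,0,0],[0,0,0]],
    [1,[0,0,0],[0,0,0]],
  ],
)

```text
time_s: 3.5
tool_pos: [0.4651, 0.3947, 0.035]
tool_rot: [179.7, -0.4, 80.3]
force: [0.1, -0.5, 0.1]
grip_width: 0.0872
```

```bash
python3 go.py .462 .395 .022
```

```text
t 3.5 pos [0.4651 0.3947 0.035 ] rot [179.7  -0.4  80.3] shift cm [-0.04 -0.32  1.3 ] aligned [-0.03 -0.31  1.3 ] turn [ 0.3 -0.4 -0.2] w 0.0872 F [ 0.1 -0.5  0.1]
```

Good; down the last bit, then close.

>>> servo_tool(
  plan=[
    [1,[0,-0.3,0.7],[0.3,-0.4,-0.2]],
    [1,[0,0,0.6],[0,0,0]],
    [1,[0,0,0],[0,0,0]],
    [0.3,[0,0,0],[0,0,0]],
    [0.3,[0,0,0],[0,0,0]],
    [0.3,[0,0,0],[0,0,0]],
    [0.3,[0,0,0],[0,0,0]],
    [0.3,[0,0,0],[0,0,0]],
    [0.3,[0,0,0],[0,0,0]],
  ],
  force=20,
)

```text
time_s: 4.25
tool_pos: [0.4612, 0.396, 0.0201]
tool_rot: [-179.9, 0.1, 80.6]
force: [-0.5, -0.4, 0.4]
grip_width: 0.0549
```

```bash
python3 go.py .462 .395 .16
```

```text
t 4.25 pos [0.4612 0.396  0.0201] rot [-1.799e+02  1.000e-01  8.060e+01] shift cm [ -0.11   0.06 -13.99] aligned [ -0.09   0.09 -13.99] turn [-0.1  0.1  0.1] w 0.0549 F [-0.5 -0.4  0.4]
```

>>> servo_tool(
  plan=[
    [0.3,[0,0,0],[0,0,0]],
    [0.3,[0,0,0],[0,0,0]],
    [0.3,[0,0,0],[0,0,0]],
    [0.3,[0,0,0],[0,0,0]],
    [0.3,[0,0,-1],[0,0,0]],
    [0.3,[0,0,-2],[0,0,0]],
    [0.3,[0,0,-2.5],[0,0,0]],
    [0.3,[0,0,-2.5],[0,0,0]],
    [0.3,[0,0,-2.5],[0,0,0]],
    [0.3,[0,0,-2],[0,0,0]],
    [0.3,[0,0,-1],[0,0,0]],
    [0.3,[0,0,0],[0,0,0]],
  ],
)

```text
time_s: 5.25
tool_pos: [0.46, 0.3943, 0.1629]
tool_rot: [-179.7, 0.3, 80.6]
force: [0.4, 0.3, -1.1]
grip_width: 0.0443
```

```bash
python3 go.py .5295 -.2936 .16
```

```text
t 5.25 pos [0.46   0.3943 0.1629] rot [-179.7    0.3   80.6] shift cm [-66.73  18.1    0.59] aligned [-66.7   18.21   0.29] turn [-0.3  0.3  0.1] w 0.0443 F [ 0.4  0.3 -1.1]
```

Held (width 44 mm). I carry it over.

>>> servo_tool(
  plan=[
    [0.3,[-1.5,0.4,0],[-0.3,0.3,0.1]],
    [0.3,[-2.5,0.7,0],[0,0,0]],
    [0.3,[-3,0.8,0],[0,0,0]],
    [0.3,[-3,0.8,0],[0,0,0]],
    [0.3,[-3,0.8,0],[0,0,0]],
    [0.3,[-3,0.8,0],[0,0,0]],
    [0.3,[-3,0.8,0],[0,0,0]],
    [0.3,[-3,0.8,0],[0,0,0]],
    [0.3,[-3,0.8,0],[0,0,0]],
    [0.3,[-3,0.8,0],[0,0,0]],
    [0.3,[-3,0.8,0],[0,0,0]],
    [0.3,[-3,0.8,0],[0,0,0]],
    [0.3,[-2,0.5,0],[0,0,0]],
    [0.3,[-1,0.3,0],[0,0,0]],
    [0.3,[0,0,0],[0,0,0]],
  ],
)

```text
time_s: 6.5
tool_pos: [0.4878, -0.005, 0.1478]
tool_rot: [-179.0, 0.5, 80.8]
force: [0.1, 0.5, -1.3]
grip_width: 0.0441
```

```bash
python3 go.py .5295 -.2936 .16
```

```text
t 6.5 pos [ 0.4878 -0.005   0.1478] rot [-179.     0.5   80.8] shift cm [-27.84   8.71  -1.11] aligned [-27.78   8.88  -1.22] turn [-1.   0.5  0.3] w 0.0441 F [ 0.1  0.5 -1.3]
```

>>> servo_tool(
  plan=[
    [0.3,[-1.5,0.5,-0.5],[-1,0.5,0.3]],
    [0.3,[-2.5,0.8,-0.3],[0,0,0]],
    [0.3,[-3,1,-0.2],[0,0,0]],
    [0.3,[-3,1,-0.2],[0,0,0]],
    [0.3,[-3,1,-0.2],[0,0,0]],
    [0.3,[-3,1,-0.2],[0,0,0]],
    [0.3,[-3,1,0],[0,0,0]],
    [0.3,[-3,0.8,0],[0,0,0]],
    [0.3,[-2,0.6,0],[0,0,0]],
    [0.3,[-1.2,0.3,0],[0,0,0]],
    [0.3,[0,0,0],[0,0,0]],
    [0.3,[0,0,0],[0,0,0]],
  ],
)

```text
time_s: 7.5
tool_pos: [0.5258, -0.2614, 0.1519]
tool_rot: [-179.1, -0.2, 81.5]
force: [-0.6, 1.2, -1.2]
grip_width: 0.0449
```

```bash
python3 go.py .5295 -.2936 .033; python3 - <<'E'
from h import *
c=env.read_camera("wrist"); cv2.imwrite("pics/w2.png",c["image"])
E
```

```text
t 7.5 pos [ 0.5258 -0.2614  0.1519] rot [-179.1   -0.2   81.5] shift cm [-3.17  1.03 11.86] aligned [-3.11  0.89 11.89] turn [-0.9 -0.2  1. ] w 0.0449 F [-0.6  1.2 -1.2]
```

View pics/w2.png

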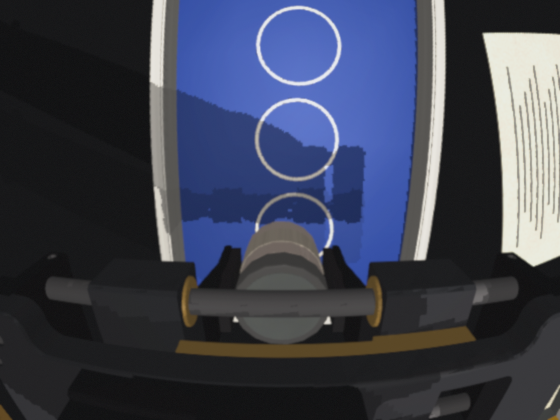

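The wrist view shows the pot held upright over the far ring, with the other two ring centres at (299,46) and (297,139). I use them to check the ring positions.

```bash
python3 - <<'E'
from h import *
o=env.get_obs(); c=env.read_camera("wrist")
for p in[(299,46),(297,139)]: print(wrist_plane(c,o,p,.01).round(4))
E
```

```text
[ 0.5604 -0.1193  0.01  ]
[ 0.5459 -0.2062  0.01  ]
```

>>> servo_tool(
  plan=[
    [0.3,[-1.5,0.5,0],[-0.9,-0.2,1]],
    [0.3,[-1.2,0.4,0],[0,0,0]],
    [0.3,[0,0,0.5],[0,0,0]],
    [0.3,[0,0,1],[0,0,0]],
    [0.3,[0,0,1.5],[0,0,0]],
    [0.3,[0,0,1.5],[0,0,0]],
    [0.3,[0,0,1],[0,0,0]],
    [0.3,[0,0,0.5],[0,0,0]],
    [0.3,[0,0,0],[0,0,0]],
    [0.3,[0,0,0],[0,0,0]],
  ],
)

```text
time_s: 8.43
tool_pos: [0.5334, -0.2802, 0.0856]
tool_rot: [179.8, -0.4, 81.1]
force: [0.8, -0.1, -0.2]
grip_width: 0.0449
```

```bash
python3 go.py .5295 -.2936 .033
```

```text
t 8.43 pos [ 0.5334 -0.2802  0.0856] rot [179.8  -0.4  81.1] shift cm [-1.42 -0.19  5.25] aligned [-1.39 -0.16  5.26] turn [ 0.2 -0.4  0.6] w 0.0449 F [ 0.8 -0.1 -0.2]
```

>>> servo_tool(
  plan=[
    [0.3,[-0.7,0,0],[0.2,-0.4,0.6]],
    [0.3,[-0.8,-0.2,0],[0,0,0]],
    [0.3,[0,0,0],[0,0,0]],
    [0.3,[0,0,1],[0,0,0]],
    [0.3,[0,0,1.3],[0,0,0]],
    [0.3,[0,0,1],[0,0,0]],
    [0.3,[0,0,0.5],[0,0,0]],
    [0.3,[0,0,0],[0,0,0]],
    [0.3,[0,0,0],[0,0,0]],
  ],
)

```text
time_s: 9.18
tool_pos: [0.5296, -0.2971, 0.0451]
tool_rot: [179.9, 0.1, 80.4]
force: [0.7, 0.0, -0.8]
grip_width: 0.0445
```

```bash
python3 go.py .530 -.294 .031
```

```text
t 9.18 pos [ 0.5296 -0.2971  0.0451] rot [1.799e+02 1.000e-01 8.040e+01] shift cm [ 0.32 -0.02  1.41] aligned [ 0.31 -0.01  1.41] turn [ 0.1  0.1 -0.1] w 0.0445 F [ 0.7  0.  -0.8]
```

>>> servo_tool(
  plan=[
    [0.3,[0.3,0,0.5],[0.1,0.1,-0.1]],
    [0.3,[0,0,0.5],[0,0,0]],
    [0.3,[0,0,0.2],[0,0,0]],
    [0.3,[0,0,0],[0,0,0]],
    [0.3,[0,0,0],[0,0,0]],
  ],
)

```text
time_s: 9.6
tool_pos: [0.5307, -0.2933, 0.0319]
tool_rot: [180.0, -0.0, 80.6]
force: [1.0, -0.5, -1.4]
grip_width: 0.0447
```

```bash
python3 go.py .530 -.294 .030
```

```text
t 9.6 pos [ 0.5307 -0.2933  0.0319] rot [180.   -0.   80.6] shift cm [-0.08 -0.05  0.19] aligned [-0.08 -0.05  0.19] turn [ 0.  -0.   0.1] w 0.0447 F [ 1.  -0.5 -1.4]
```

>>> servo_tool(
  plan=[
    [0.3,[0,0,0.15],[0,0,0]],
    [0.3,[0,0,0.1],[0,0,0]],
    [0.3,[0,0,0],[0,0,0]],
  ],
)

```text
time_s: 9.85
tool_pos: [0.5312, -0.2936, 0.0308]
tool_rot: [179.9, -0.0, 80.6]
force: [-0.1, -0.3, -1.5]
grip_width: 0.0448
```

>>> servo_tool(
  plan=[
    [0.3,[0,0,0.1],[0,0,0]],
    [0.3,[0,0,0.1],[0,0,0]],
    [0.7,[0,0,0],[0,0,0]],
    [0.9,[0,0,0],[0,0,0]],
    [1,[0,0,0],[0,0,0]],
    [1,[0,0,0],[0,0,0]],
    [1,[0,0,0],[0,0,0]],
    [1,[0,0,0],[0,0,0]],
  ],
)

```text
time_s: 10.52
tool_pos: [0.5325, -0.2945, 0.0311]
tool_rot: [179.7, -0.0, 80.6]
force: [-0.4, -0.2, -0.8]
grip_width: 0.0769
```

```bash
python3 go.py .530 -.294 .16
```

```text
t 10.52 pos [ 0.5325 -0.2945  0.0311] rot [179.7  -0.   80.6] shift cm [ 1.000e-02 -1.900e-01 -1.289e+01] aligned [ 1.000e-02 -2.600e-01 -1.289e+01] turn [ 0.3 -0.   0.1] w 0.0769 F [-0.4 -0.2 -0.8]
```

>>> servo_tool(
  plan=[
    [1,[0,-0.2,-1],[0.3,0,0.1]],
    [1,[0,0,-2],[0,0,0]],
    [1,[0,0,-3],[0,0,0]],
    [1,[0,0,-3],[0,0,0]],
    [1,[1,0,-2.5],[0,0,0]],
    [1,[3,-0.15,-1],[0,0,0]],
    [1,[4,-0.2,0],[0,0,0]],
    [1,[4,-0.2,0],[0,0,0]],
    [1,[4,-0.2,0],[0,0,0]],
    [1,[4,-0.2,0],[0,0,0]],
    [1,[4,-0.2,0],[0,0,0]],
    [1,[4,-0.2,0],[0,0,0]],
    [1,[4,-0.2,0],[0,0,0]],
    [1,[4,-0.2,0],[0,0,0]],
    [1,[4,-0.2,0],[0,0,0]],
    [1,[3,-0.15,0],[0,0,0]],
    [1,[1.5,0,0],[0,0,0]],
    [1,[0,0,0],[0,0,0]],
    [1,[0,0,0],[0,0,0]],
  ],
)

```text
time_s: 12.1
tool_pos: [0.5881, 0.1596, 0.1745]
tool_rot: [179.6, 0.0, 79.5]
force: [0.3, -1.1, -0.3]
grip_width: 0.0867
```

```bash
python3 go.py .600 .279 .15; python3 - <<'E'
from h import *
c=env.read_camera("top"); im=c["image"]; cv2.imwrite("pics/t2.png",im)
E
```

```text
t 12.1 pos [0.5881 0.1596 0.1745] rot [179.6   0.   79.5] shift cm [11.96 -1.03  2.44] aligned [11.97 -0.8   2.45] turn [ 0.4  0.  -1. ] w 0.0867 F [ 0.3 -1.1 -0.3]
```

View pics/t2.png

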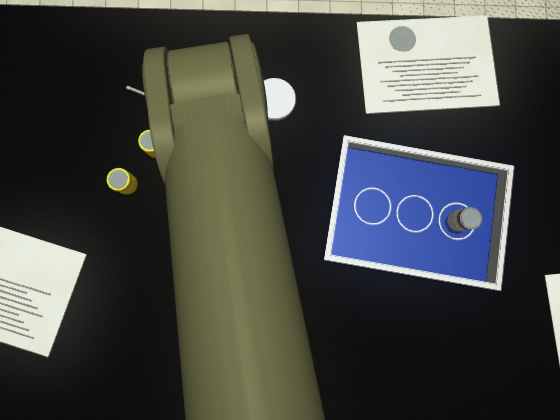

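Top view: the pot stands in the far ring, with its lid at about (469,218). I check its centre and go on.

```bash
python3 - <<'E'
from h import *
c=env.read_camera("top"); im=c["image"]
m=(np.abs(im.astype(int)-np.median(im[216:221,466:472].reshape(-1,3),axis=0)).max(2)<22).astype(np.uint8)
n,l,s,ce=cv2.connectedComponentsWithStats(m); i=l[218,469]; e=cv2.minEnclosingCircle(np.argwhere(l==i)[:,::-1].astype(np.float32)); print(s[i],e,proj_plane(c,e[0],.07),proj_plane(c,ce[i],.07))
E
```

```text
[460 207  22  23 325] ((470.0, 218.0), 11.401854515075684) [ 0.52901704 -0.29335856  0.07      ] [ 0.5295292  -0.29498685  0.07      ]
```

>>> servo_tool(
  plan=[
    [1,[2,-0.2,0],[0.4,0,-1]],
    [1,[3,-0.2,0.4],[0,0,0]],
    [1,[3,-0.2,0.5],[0,0,0]],
    [1,[2,-0.2,0.4],[0,0,0]],
    [1,[1.2,0,0.3],[0,0,0]],
    [1,[0,0,0],[0,0,0]],
    [1,[0,0,0],[0,0,0]],
  ],
)

```text
time_s: 12.78
tool_pos: [0.6052, 0.2561, 0.16]
tool_rot: [179.9, 0.2, 78.9]
force: [0.9, -0.6, 0.4]
grip_width: 0.087
```

```bash
python3 go.py .600 .279 .075;  python3 - <<'E'
from h import *
c=env.read_camera("wrist"); cv2.imwrite("pics/w3.png",c["image"])
E
```

```text
t 12.78 pos [0.6052 0.2561 0.16  ] rot [179.9   0.2  78.9] shift cm [ 2.18 -0.97  8.49] aligned [ 2.18 -0.89  8.5 ] turn [ 0.1  0.2 -1.6] w 0.087 F [ 0.9 -0.6  0.4]
```

View pics/w3.png

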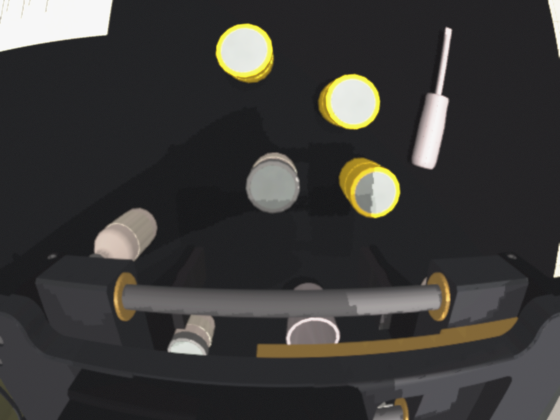

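The wrist view shows the pot's lid at (273,187), with a yellow jar at (371,190) about 90 mm away along the jaws. I narrow the opening to 0.8 for clearance.

```bash
python3 - <<'E'
from h import *
o=env.get_obs(); c=env.read_camera("wrist")
for p in[(273,187),(375,191)]: print(wrist_plane(c,o,p,.06).round(4))
E
```

```text
[0.6022 0.2768 0.06  ]
[0.6869 0.2572 0.06  ]
```

>>> servo_tool(
  plan=[
    [0.8,[1.1,-0.5,0],[0.1,0.2,-1.6]],
    [0.8,[1.1,-0.4,0.5],[0,0,0]],
    [0.8,[0,0,1.5],[0,0,0]],
    [0.8,[0,0,2],[0,0,0]],
    [0.8,[0,0,2],[0,0,0]],
    [0.8,[0,0,1],[0,0,0]],
    [0.8,[0,0,0],[0,0,0]],
    [0.8,[0,0,0],[0,0,0]],
  ],
)

```text
time_s: 13.55
tool_pos: [0.6011, 0.2801, 0.0905]
tool_rot: [179.8, -0.3, 80.4]
force: [0.1, 0.0, 1.3]
grip_width: 0.0698
```

```bash
python3 go.py .600 .279 .022
```

```text
t 13.55 pos [0.6011 0.2801 0.0905] rot [179.8  -0.3  80.4] shift cm [-0.17 -0.12  6.85] aligned [-0.13 -0.09  6.85] turn [ 0.2 -0.3 -0.1] w 0.0698 F [0.1 0.  1.3]
```

Target (0.601, 0.278), and the tool is already within 2 mm. Down.

>>> servo_tool(
  plan=[
    [0.8,[-0.2,0,0.5],[0.2,-0.3,-0.1]],
    [0.8,[0,0,1.2],[0,0,0]],
    [0.8,[0,0,1.2],[0,0,0]],
    [0.8,[0,0,1.2],[0,0,0]],
    [0.8,[0,0,0.6],[0,0,0]],
    [0.8,[0,0,0],[0,0,0]],
    [0.8,[0,0,0],[0,0,0]],
  ],
)

```text
time_s: 14.13
tool_pos: [0.6024, 0.2789, 0.0414]
tool_rot: [179.8, -0.1, 80.5]
force: [0.2, -0.4, 0.1]
grip_width: 0.0701
```

```bash
python3 go.py .601 .278 .020
```

```text
t 14.13 pos [0.6024 0.2789 0.0414] rot [ 1.798e+02 -1.000e-01  8.050e+01] shift cm [-0.12 -0.13  2.14] aligned [-0.11 -0.12  2.14] turn [ 0.2 -0.1 -0. ] w 0.0701 F [ 0.2 -0.4  0.1]
```

>>> servo_tool(
  plan=[
    [0.8,[-0.1,-0.1,0.7],[0.2,-0.1,0]],
    [0.8,[0,0,0.8],[0,0,0]],
    [0.8,[0,0,0.5],[0,0,0]],
    [0.8,[0,0,0],[0,0,0]],
    [0.3,[0,0,0],[0,0,0]],
    [0.3,[0,0,0],[0,0,0]],
    [0.3,[0,0,0],[0,0,0]],
    [0.3,[0,0,0],[0,0,0]],
    [0.3,[0,0,0],[0,0,0]],
    [0.3,[0,0,0],[0,0,0]],
    [0.3,[0,0,0],[0,0,0]],
    [0.3,[0,0,0],[0,0,0]],
  ],
  force=20,
)

```text
time_s: 15.13
tool_pos: [0.602, 0.2783, 0.0204]
tool_rot: [180.0, -0.1, 80.5]
force: [-0.6, 0.8, -0.8]
grip_width: 0.0448
```

```bash
python3 go.py .545 -.204 .16
```

```text
t 15.13 pos [0.602  0.2783 0.0204] rot [ 1.80e+02 -1.00e-01  8.05e+01] shift cm [-48.48   2.37 -14.05] aligned [-48.51   2.34 -13.96] turn [ 0.  -0.1 -0. ] w 0.0448 F [-0.6  0.8 -0.8]
```

>>> servo_tool(
  plan=[
    [0.3,[0,0,-1],[0,0,0]],
    [0.3,[0,0,-2],[0,0,0]],
    [0.3,[0,0,-3],[0,0,0]],
    [0.3,[0,0,-3],[0,0,0]],
    [0.3,[0,0,-3],[0,0,0]],
    [0.3,[-1,0,-1.5],[0,0,0]],
    [0.3,[-2,0.1,-0.5],[0,0,0]],
    [0.3,[-3,0.15,0],[0,0,0]],
    [0.3,[-3.5,0.2,0],[0,0,0]],
    [0.3,[-3.5,0.2,0],[0,0,0]],
    [0.3,[-3.5,0.2,0],[0,0,0]],
    [0.3,[-3.5,0.2,0],[0,0,0]],
    [0.3,[-3.5,0.2,0],[0,0,0]],
    [0.3,[-3.5,0.2,0],[0,0,0]],
    [0.3,[-3.5,0.2,0],[0,0,0]],
    [0.3,[-3.5,0.2,0],[0,0,0]],
    [0.3,[-3,0.1,0],[0,0,0]],
    [0.3,[-2,0.1,0],[0,0,0]],
    [0.3,[0,0,0],[0,0,0]],
    [0.3,[0,0,0],[0,0,0]],
  ],
)

```text
time_s: 16.8
tool_pos: [0.5547, -0.1275, 0.179]
tool_rot: [179.4, -0.6, 80.5]
force: [-0.1, 1.1, -1.1]
grip_width: 0.0448
```

```bash
python3 go.py .545 -.204 .15
```

```text
t 16.8 pos [ 0.5547 -0.1275  0.179 ] rot [179.4  -0.6  80.5] shift cm [-7.74  0.27  2.82] aligned [-7.71  0.3   2.9 ] turn [ 0.6 -0.6  0. ] w 0.0448 F [-0.1  1.1 -1.1]
```

>>> servo_tool(
  plan=[
    [0.3,[-2,0,0.3],[0.6,-0.6,0]],
    [0.3,[-2.5,0.1,0.5],[0,0,0]],
    [0.3,[-2,0.1,0.5],[0,0,0]],
    [0.3,[-1.2,0,0.5],[0,0,0]],
    [0.3,[0,0,0.5],[0,0,0]],
    [0.3,[0,0,1],[0,0,0]],
    [0.3,[0,0,1.5],[0,0,0]],
    [0.3,[0,0,1.5],[0,0,0]],
    [0.3,[0,0,1],[0,0,0]],
    [0.3,[0,0,0.5],[0,0,0]],
    [0.3,[0,0,0],[0,0,0]],
    [0.3,[0,0,0],[0,0,0]],
  ],
)

```text
time_s: 17.8
tool_pos: [0.5499, -0.1876, 0.0981]
tool_rot: [179.9, -0.6, 81.7]
force: [-0.3, 0.9, -1.7]
grip_width: 0.0444
```

```bash
python3 go.py .545 -.204 .045
```

```text
t 17.8 pos [ 0.5499 -0.1876  0.0981] rot [179.9  -0.6  81.7] shift cm [-1.75 -0.26  5.29] aligned [-1.69 -0.21  5.31] turn [ 0.1 -0.6  1.2] w 0.0444 F [-0.3  0.9 -1.7]
```

>>> servo_tool(
  plan=[
    [0.3,[-1,-0.1,0],[0.1,-0.6,1.2]],
    [0.3,[-0.8,-0.1,0],[0,0,0]],
    [0.3,[0,0,0],[0,0,0]],
    [0.3,[0,0,1],[0,0,0]],
    [0.3,[0,0,1.5],[0,0,0]],
    [0.3,[0,0,1.5],[0,0,0]],
    [0.3,[0,0,0.7],[0,0,0]],
    [0.3,[0,0,0],[0,0,0]],
    [0.3,[0,0,0],[0,0,0]],
  ],
)

```text
time_s: 18.55
tool_pos: [0.5475, -0.209, 0.0516]
tool_rot: [179.6, 0.0, 80.3]
force: [0.8, 0.1, -1.4]
grip_width: 0.0445
```

```bash
python3 go.py .545 -.204 .0305
```

```text
t 18.55 pos [ 0.5475 -0.209   0.0516] rot [179.6   0.   80.3] shift cm [ 0.46 -0.35  2.1 ] aligned [ 0.45 -0.33  2.11] turn [ 0.4  0.  -0.2] w 0.0445 F [ 0.8  0.1 -1.4]
```

>>> servo_tool(
  plan=[
    [0.3,[0.4,-0.35,0.5],[0.4,0,-0.2]],
    [0.3,[0,0,0.7],[0,0,0]],
    [0.3,[0,0,0.6],[0,0,0]],
    [0.3,[0,0,0.2],[0,0,0]],
    [0.3,[0,0,0],[0,0,0]],
    [0.3,[0,0,0],[0,0,0]],
  ],
)

```text
time_s: 19.05
tool_pos: [0.5459, -0.2041, 0.0312]
tool_rot: [179.8, 0.0, 80.6]
force: [-0.7, -1.1, -1.4]
grip_width: 0.0447
```

```bash
python3 go.py .545 -.204 .0305
```

```text
t 19.05 pos [ 0.5459 -0.2041  0.0312] rot [179.8   0.   80.6] shift cm [-0.01 -0.09  0.07] aligned [-0.01 -0.09  0.07] turn [0.2 0.  0.1] w 0.0447 F [-0.7 -1.1 -1.4]
```

>>> servo_tool(
  plan=[
    [0.3,[0,-0.05,0.15],[0,0,0]],
    [0.3,[0,0,0.05],[0,0,0]],
    [0.7,[0,0,0],[0,0,0]],
    [0.9,[0,0,0],[0,0,0]],
    [1,[0,0,0],[0,0,0]],
    [1,[0,0,0],[0,0,0]],
    [1,[0,0,0],[0,0,0]],
    [1,[0,0,0],[0,0,0]],
    [1,[0,0,-1],[0,0,0]],
    [1,[0,0,-2],[0,0,0]],
    [1,[0,0,-3],[0,0,0]],
    [1,[0,0,-3],[0,0,0]],
    [1,[0,0,-2],[0,0,0]],
    [1,[0,0,-1],[0,0,0]],
    [1,[0,0,0],[0,0,0]],
  ],
)

```text
time_s: 20.3
tool_pos: [0.5452, -0.2053, 0.1587]
tool_rot: [179.7, 0.1, 80.4]
force: [0.1, -0.5, 0.6]
grip_width: 0.0874
```

```bash
python3 go.py .470 .117 .15
```

```text
t 20.3 pos [ 0.5452 -0.2053  0.1587] rot [1.797e+02 1.000e-01 8.040e+01] shift cm [ 30.54 -12.77   0.76] aligned [ 30.55 -12.74   0.87] turn [ 0.3  0.1 -0.1] w 0.0874 F [ 0.1 -0.5  0.6]
```

>>> servo_tool(
  plan=[
    [1,[2,-0.8,0],[0.3,0.1,-0.1]],
    [1,[3,-1.3,0],[0,0,0]],
    [1,[3.4,-1.4,0],[0,0,0]],
    [1,[3.4,-1.4,0],[0,0,0]],
    [1,[3.4,-1.4,0],[0,0,0]],
    [1,[3.4,-1.4,0],[0,0,0]],
    [1,[3.4,-1.4,0],[0,0,0]],
    [1,[3.4,-1.4,0],[0,0,0]],
    [1,[2,-0.8,0],[0,0,0]],
    [1,[1,-0.4,0],[0,0,0]],
    [1,[0,0,0],[0,0,0]],
    [1,[0,0,0],[0,0,0]],
  ],
)

```text
time_s: 21.3
tool_pos: [0.4668, 0.1041, 0.1473]
tool_rot: [-179.5, 0.6, 80.4]
force: [-0.2, -0.9, -0.4]
grip_width: 0.0872
```

```bash
python3 go.py .470 .117 .09
```

```text
t 21.3 pos [0.4668 0.1041 0.1473] rot [-179.5    0.6   80.4] shift cm [1.38 0.16 5.72] aligned [1.32 0.11 5.73] turn [-0.5  0.6 -0.1] w 0.0872 F [-0.2 -0.9 -0.4]
```

```bash
python3 - <<'E'
from h import *
o=env.get_obs(); c=env.read_camera("wrist"); im=c["image"]; 
m=(np.abs(im[120:250,200:360].astype(int).max(2))>70).astype(np.uint8); n,l,s,ce=cv2.connectedComponentsWithStats(m)
for i in range(1,n):
    if s[i][4]>300: u,v=s[i][0]+200+s[i][2]/2, s[i][1]+120+s[i][3]-26; print(s[i],(u,v),wrist_plane(c,o,(u,v),.06).round(4))
E
```

```text
[  58   42   58   67 3004] (np.float64(287.0), np.int32(203)) [0.4717 0.1128 0.06  ]
```

>>> servo_tool(
  plan=[
    [1,[0.7,0.1,0],[-0.5,0.6,-0.1]],
    [1,[0.6,0,0.5],[0,0,0]],
    [1,[0,0,1.5],[0,0,0]],
    [1,[0,0,2],[0,0,0]],
    [1,[0,0,1],[0,0,0]],
    [1,[0,0,0],[0,0,0]],
    [1,[0,0,0],[0,0,0]],
  ],
)

```text
time_s: 21.93
tool_pos: [0.4731, 0.1115, 0.0942]
tool_rot: [179.9, -0.1, 79.7]
force: [0.3, 0.3, -0.3]
grip_width: 0.0872
```

```bash
python3 go.py .470 .117 .04
```

```text
t 21.93 pos [0.4731 0.1115 0.0942] rot [ 1.799e+02 -1.000e-01  7.970e+01] shift cm [ 0.48 -0.41  5.42] aligned [ 0.49 -0.4   5.42] turn [ 0.1 -0.1 -0.8] w 0.0872 F [ 0.3  0.3 -0.3]
```

>>> servo_tool(
  plan=[
    [1,[0.45,-0.4,0.5],[0.1,-0.1,-0.8]],
    [1,[0,0,1.2],[0,0,0]],
    [1,[0,0,1.5],[0,0,0]],
    [1,[0,0,1.5],[0,0,0]],
    [1,[0,0,0.6],[0,0,0]],
    [1,[0,0,0],[0,0,0]],
    [1,[0,0,0],[0,0,0]],
  ],
)

```text
time_s: 22.52
tool_pos: [0.4734, 0.1197, 0.0433]
tool_rot: [179.6, -0.3, 80.7]
force: [0.4, -0.8, -0.5]
grip_width: 0.0872
```

```bash
python3 go.py .470 .116 .020
```

```text
t 22.52 pos [0.4734 0.1197 0.0433] rot [179.6  -0.3  80.7] shift cm [-0.43 -0.29  2.33] aligned [-0.42 -0.27  2.33] turn [ 0.4 -0.3  0.2] w 0.0872 F [ 0.4 -0.8 -0.5]
```

>>> servo_tool(
  plan=[
    [1,[-0.4,-0.3,0.5],[0.4,-0.3,0.2]],
    [1,[0,0,0.8],[0,0,0]],
    [1,[0,0,0.7],[0,0,0]],
    [1,[0,0,0.3],[0,0,0]],
    [1,[0,0,0],[0,0,0]],
    [0.3,[0,0,0],[0,0,0]],
    [0.3,[0,0,0],[0,0,0]],
    [0.3,[0,0,0],[0,0,0]],
    [0.3,[0,0,0],[0,0,0]],
    [0.3,[0,0,0],[0,0,0]],
    [0.3,[0,0,0],[0,0,0]],
    [0.3,[0,0,0],[0,0,0]],
    [0.3,[0,0,0],[0,0,0]],
    [0.3,[0,0,0],[0,0,0]],
    [0.3,[0,0,0],[0,0,0]],
  ],
  force=20,
)

```text
time_s: 23.77
tool_pos: [0.472, 0.1171, 0.0213]
tool_rot: [179.8, -0.2, 80.5]
force: [0.0, -0.3, -0.6]
grip_width: 0.0447
```

```bash
python3 go.py .560 -.116 .15
```

```text
t 23.77 pos [0.472  0.1171 0.0213] rot [179.8  -0.2  80.5] shift cm [-21.49  12.58 -12.9 ] aligned [-21.54  12.53 -12.87] turn [ 0.2 -0.2 -0. ] w 0.0447 F [ 0.  -0.3 -0.6]
```

>>> servo_tool(
  plan=[
    [0.3,[0,0,-1],[0.2,-0.2,0]],
    [0.3,[0,0,-2],[0,0,0]],
    [0.3,[0,0,-3],[0,0,0]],
    [0.3,[0,0,-3],[0,0,0]],
    [0.3,[0,0,-2.5],[0,0,0]],
    [0.3,[0,0,-1.5],[0,0,0]],
    [0.3,[-1.5,0.9,0],[0,0,0]],
    [0.3,[-2.5,1.5,0],[0,0,0]],
    [0.3,[-3,1.75,0],[0,0,0]],
    [0.3,[-3,1.75,0],[0,0,0]],
    [0.3,[-3,1.75,0],[0,0,0]],
    [0.3,[-3,1.75,0],[0,0,0]],
    [0.3,[-2.5,1.5,0],[0,0,0]],
    [0.3,[-1.5,0.9,0],[0,0,0]],
    [0.3,[-1,0.5,0],[0,0,0]],
    [0.3,[0,0,0],[0,0,0]],
    [0.3,[0,0,0],[0,0,0]],
  ],
)

```text
time_s: 25.18
tool_pos: [0.5589, -0.1193, 0.1548]
tool_rot: [-179.7, 0.2, 80.8]
force: [0.4, 0.8, -1.7]
grip_width: 0.0446
```

```bash
python3 go.py .560 -.116 .10
```

```text
t 25.18 pos [ 0.5589 -0.1193  0.1548] rot [-179.7    0.2   80.8] shift cm [0.36 0.08 5.48] aligned [0.34 0.06 5.48] turn [-0.3  0.2  0.3] w 0.0446 F [ 0.4  0.8 -1.7]
```

>>> servo_tool(
  plan=[
    [0.3,[0.3,0,0.5],[-0.3,0.2,0.3]],
    [0.3,[0,0,1.5],[0,0,0]],
    [0.3,[0,0,2],[0,0,0]],
    [0.3,[0,0,2],[0,0,0]],
    [0.3,[0,0,2],[0,0,0]],
    [0.3,[0,0,1],[0,0,0]],
    [0.3,[0,0,0.5],[0,0,0]],
    [0.3,[0,0,0],[0,0,0]],
    [0.3,[0,0,0],[0,0,0]],
  ],
)

```text
time_s: 25.93
tool_pos: [0.5585, -0.1005, 0.0547]
tool_rot: [-180.0, -0.6, 81.3]
force: [0.4, -0.6, -1.8]
grip_width: 0.0445
```

```bash
python3 go.py .560 -.116 .0315
```

```text
t 25.93 pos [ 0.5585 -0.1005  0.0547] rot [-180.    -0.6   81.3] shift cm [-1.53  0.38  2.3 ] aligned [-1.5   0.4   2.32] turn [-0.  -0.6  0.8] w 0.0445 F [ 0.4 -0.6 -1.8]
```

>>> servo_tool(
  plan=[
    [0.3,[-0.8,0.2,0],[0,-0.6,0.8]],
    [0.3,[-0.7,0.2,0],[0,0,0]],
    [0.3,[0,0,0],[0,0,0]],
    [0.3,[0,0,0.5],[0,0,0]],
    [0.3,[0,0,0.5],[0,0,0]],
    [0.3,[0,0,0],[0,0,0]],
    [0.3,[0,0,0],[0,0,0]],
  ],
)

```text
time_s: 26.52
tool_pos: [0.5637, -0.1186, 0.0481]
tool_rot: [179.6, 0.0, 80.4]
force: [1.1, 0.2, -0.2]
grip_width: 0.0445
```

```bash
python3 go.py .560 -.116 .0315
```

```text
t 26.52 pos [ 0.5637 -0.1186  0.0481] rot [179.6   0.   80.4] shift cm [ 0.2  -0.42  1.65] aligned [ 0.2  -0.41  1.66] turn [ 0.4  0.  -0.1] w 0.0445 F [ 1.1  0.2 -0.2]
```

>>> servo_tool(
  plan=[
    [0.3,[0.2,-0.4,0.3],[0.4,0,-0.1]],
    [0.3,[0,0,0.5],[0,0,0]],
    [0.3,[0,0,0.5],[0,0,0]],
    [0.3,[0,0,0.2],[0,0,0]],
    [0.3,[0,0,0],[0,0,0]],
    [0.3,[0,0,0],[0,0,0]],
  ],
)

```text
time_s: 27.02
tool_pos: [0.5597, -0.1152, 0.0314]
tool_rot: [-180.0, 0.0, 80.5]
force: [-0.8, 1.0, 2.5]
grip_width: 0.0448
```

```bash
python3 go.py .560 -.116 .0315
```

```text
t 27.02 pos [ 0.5597 -0.1152  0.0314] rot [-180.     0.    80.5] shift cm [-0.08  0.05 -0.01] aligned [-0.08  0.05 -0.01] turn [-0.  0.  0.] w 0.0448 F [-0.8  1.   2.5]
```

Contact (+2.5 N). I release, lift and back away from the tray so the cameras see it.

>>> servo_tool(
  plan=[
    [0.7,[0,0,0],[0,0,0]],
    [0.9,[0,0,0],[0,0,0]],
    [1,[0,0,0],[0,0,0]],
    [1,[0,0,0],[0,0,0]],
    [1,[0,0,0],[0,0,0]],
    [1,[0,0,0],[0,0,0]],
    [1,[0,0,-1],[0,0,0]],
    [1,[0,0,-2],[0,0,0]],
    [1,[0,0,-3],[0,0,0]],
    [1,[0,0,-3],[0,0,0]],
    [1,[0,0,-3],[0,0,0]],
    [1,[2,0,-2],[0,0,0]],
    [1,[3.5,0,-1],[0,0,0]],
    [1,[3.5,0,0],[0,0,0]],
    [1,[3.5,0,0],[0,0,0]],
    [1,[3.5,0,0],[0,0,0]],
    [1,[3.5,0,0],[0,0,0]],
    [1,[3,0,0],[0,0,0]],
    [1,[1,0,0],[0,0,0]],
    [1,[0,0,0],[0,0,0]],
  ],
)

```text
time_s: 28.68
tool_pos: [0.6027, 0.1208, 0.2016]
tool_rot: [179.4, -0.3, 79.8]
force: [-0.9, -0.5, -0.4]
grip_width: 0.0876
```

```bash
python3 - <<'E'
from h import *
print(env.get_obs()["tool_pos"])
c=env.read_camera("top"); im=c["image"]; s_=env.read_camera("side")["image"]
cv2.imwrite("pics/f.png",np.hstack([cv2.resize(im[120:300,310:530],None,fx=2,fy=2),s_[200:420,180:420]][:1]+[cv2.resize(s_[180:420,180:420],(360,360))]))
for uv,r in [((470,218),(.5295,-.2936)),((426,211),(.5442,-.2036)),((381,203),(.5594,-.1156))]:
    u,v=uv; m=(np.abs(im.astype(int)-np.median(im[v-2:v+3,u-2:u+3].reshape(-1,3),axis=0)).max(2)<22).astype(np.uint8)
    n,l,s,ce=cv2.connectedComponentsWithStats(m); i=l[v,u]; p=proj_plane(c,ce[i],.07); print(s[i],p.round(4),((p[:2]-r)*1000).round(1))
E
```

```text
[0.60273671 0.12076922 0.20157421]
[460 207  22  23 327] [ 0.5295 -0.2949  0.07  ] [-0.  -1.3]
[414 199  21  21 313] [ 0.5449 -0.2035  0.07  ] [0.7 0.1]
[369 192  22  22 343] [ 0.5567 -0.1164  0.07  ] [-2.7 -0.8]
```

View pics/f.png

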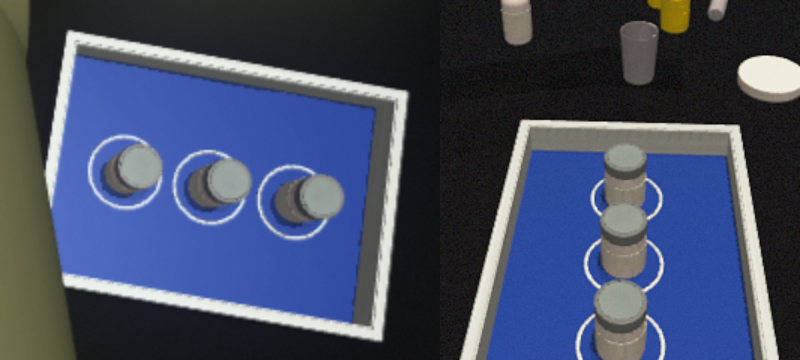

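The final views show all three pots upright, lids up, each inside its ring and within about 3 mm of the centre. The bottle, the beaker and the one yellow jar in view are still standing.

```bash
python3 - <<'E'
from h import *
print(np.abs(env.get_obs()["joint_velocities"]).max(), env.sign_off())
E
```

```text
the job is handed in; nothing more can be done
1.9646042567047868 None
```

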